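Load the square-footed standard into the tilt-out test dock

ROBOT

A 6-joint arm with a two-finger parallel gripper is mounted at the origin on the work surface. World frame = base frame: x ahead of the robot, y to its left, z up, the work surface at z = 0. Lengths are in m, angles in rad, forces in N, time in s.
With the tool pointing down it reaches from about 0.35 to 0.975 m from the base axis. Payload 4.9 kg.
Tool frame: the origin (TCP) lies on the centre line of the jaws, within the pads' length; the fingertips stand 22 mm ahead of it and the grasp point (between the pads) lies 3 mm ahead of it (manip.tcp_to_tips is the distance from the TCP to the fingertips, in m); z points along the fingers, x is the direction in which the jaws open and shut, and the axes are right-handed (so a half turn about z gives the same grasp; the last joint's range is limited). The gripper opens to 85 mm and grips with 20 to 120 N. Pads are 22 mm wide; open, the fingers measure 114 mm over their backs; the gripper's body (76 mm by 85 mm) begins 54 mm behind the grasp point. The pads swing forward as they close: fully open they stand 13 mm farther back than shut.
Start: joints at [1.163, 0.053, 1.613, -0, 1.476, -0.119], TCP at [0.178, 0.599, 0.222] pointing down, gripper open.
Joint ranges: [-3.01, 3.01], [-1.01, 2.22], [0.06, 2.58], [-1.02, 4.17], [0.09, 2.62], [-3.14, 3.14]. Speed limits (rad/s): [2.57, 2.57, 3.14, 3.14, 3.14, 3.14].

INTERFACE

Orientations are given as a unit quaternion [w, x, y, z].
In Python, from plant import manip gives the robot as it stands.
- The arm moves only by the shell command python3 -m pendant 'ROWS'. ROWS is a JSON object of lists of equal length, an entry for each row: "linear": the shift along the tool's x, y, z in cm, a list of three; "rotation": the turn, a rotation vector about the tool's x, y, z in degrees, a list of three; "grip": the closure, from 0 (fully open) to 1 (shut). A call has exactly 10 rows; each row is the pose to reach, as a shift and turn from the pose commanded when the call began, along the tool's axes at that moment; what a row does not reach only later rows make up. A row lasts 1/12 s, in which the tool goes at most 41.7 mm and 7.16 degrees, less where a joint would pass 70% of its speed; a pose out of reach is approached as far as the arm can. A call with a gripper value outside its range is refused whole. The fingers move at their own pace and stop on an object; the grip force is fixed at half the most. Time passes only in rows, so rows that repeat a pose let the fingers close, or fill a call up. It gives the time, the measured TCP pose, the force and the opening at its end, in the units of the state.
- manip.state(): the state, without advancing time (a new reading comes with each control period).
- manip.grab_frame(name): name is "scene" or "top" or "wrist"; returns the picture (384x512x3 uint8, red, green, blue); there is no depth.
- manip.calibration(name): a dict with "fx", "fy", "cx", "cy" (pixels), "cam_to_world" (4x4, takes a point from camera to world coordinates). Camera axes: x right, y up, looking along -z (the intrinsics and any distortion apply to the point x, -y, -z); pixel columns grow to the right and rows downward; lengths in m; the calibration is good to about 2 mm. The wrist camera is an equidistant fisheye: a pixel r from the principal point sees the ray r / f radians off the axis. A picture is of the moment at which its call begins: read the wrist's pose just before it. calibration takes no time and is no camera call; for the wrist camera it gives the pose at the moment of the call.
- manip.job_done(): hands the job in, once; it reports no verdict.
The state is a dict: "time": time; "joint_pos": joint angles; "joint_vel": joint speeds; "joint_efforts": joint torques, N m; "tool_pos": TCP position; "tool_rot": TCP orientation; "contact_force": force on the tool from outside, world axes, zero at the start; "ft_torque": the same for the moment, N m; "gripper_width": opening from 0.0 (shut) to 1.0 (fully open).
Only numpy, scipy, OpenCV 4.12 (cv2) and the standard library are available. Lean on these libraries where they do the work, as an engineer would, in place of code of your own. Each camera call takes 0.05 s, during which the arm holds its last target. There are 200 camera calls.

TASK

Load the reference standard with the square foot and square grip into the test station: tip the station's dock, the one with the black pull tab, fully forward, set the standard's foot on the dock's square socket and turn it in small steps while pressing until it drops fully home, then let go and push the dock back until it clicks shut. Leave the other things on the bench where they are.

Things in the scene. Friction and masses are not known exactly. Their poses are not given: they have to be found in the camera images.
- station: Grey test station, fixed, 160 mm wide. Origin on the bench below the dock's pivot; +x to its back, the dock tips out to -x, z up. Two cheeks, inner faces 136 mm apart, x -24 to +70 mm, carry a clear cover at height 255 to 261 mm. The cover lies right above the socket while the dock is shut, so the socket can be loaded only with the dock tipped out.
- pivot (a point): Middle of the dock's pivot axis, 70 mm above the bench. The axis runs along the station's y.
- dock (a joint): Dock angle: 0 shut (upright), 0.45 rad (26 degrees) tipped fully forward, at its stop. A sprung ball holds it shut: about 3 N at the tab frees it within 0.2 rad; going back it clicks home below about 0.08 rad. Past about 0.2 rad it falls forward by itself and stays at the stop, also while the socket is pressed. Pushing it back loaded takes about 3 N at the tab.
- tab (a point): Grip point in the black pull tab on the dock's front: upright plate 12 mm thick (along y), 42 mm high, standing 65 mm out of the front. The point is 45 mm out of the front, 17 mm below the tab's upper edge; with the dock shut it is 105 mm in front (-x) of the pivot and 68 mm above it, and swings about the pivot with the dock. Dock axes: x to the back, z up, tilting with it.
- socket_mouth (a point): Centre of the socket's mouth, level with its rim; z out along the socket's axis. Dock shut: 18 mm in front of the pivot, 85 mm above it. Square ring, 44.5 mm across inside, 68 outside, 27 deep. Its turn about the axis is random, fixed, within 30 degrees either way, NOT shown by these axes: see it or find it by turning under light pressure; fits within about 5 degrees.
- seat (a point): Where standard_centre must be when fully home: 20.5 mm out from the socket's mouth along its axis; dock axes.
- standard_centre (a point): Centre of the square-footed standard, 44.5 mm above its underside; about 250 g, upright on the bench beside the station. z up. From below: steel square foot 40 x 40 mm, 24 long; round flange 60 wide, 20 high, resting on the socket's rim when home; black square grip 30 x 30, 45 high; foot and grip faces square to x and y. 89 mm in all.
- black_box: Bystander: the flat black project box, 110 x 75 x 28 (mm). Leave it in place.
- driver: Bystander: the screwdriver, 190 long, lying flat (mm). Leave it in place.
- mug: Bystander: the white mug, 80 across, 95 high (mm). Leave it in place.
- parts_tray: Bystander: the grey divided tray, 130 x 90 x 30 (mm). Leave it in place.
- tape: Bystander: the black ring of tape, 90 across, 22 high (mm). Leave it in place.
- round_standard: Bystander: the other standard: round steel foot, 54 mm wide round aluminium body, round black grip 32 mm wide; 104 high in all. Not the one to use. Origin under its foot. Leave it in place.
Not all that is in view belongs to the job. What is shaped like the part that bears standard_centre but purple is not meant.

How it is judged:
By the outcome, as a careful person would: the job done as asked, in the order asked, and still so for the second after the job is handed in, with the robot touching nothing.
It also fails if it takes over 72 s, if anything falls off the work surface, if the arm or the gripper's body presses on something with over 40 N, if the wrist force passes 120 N, or if a joint passes its speed limit or range.

## Working session

There is one attempt and no reset: what is moved stays moved. The work goes in short steps, Python scripts to look and compute and a shell command to move; the robot and the scene stay as the last step left them, time stands still between calls to the robot, and variables do not carry over. Pictures are saved under pics/ and viewed, about 8 in all and at most 12, crops included, and the job is handed in when it is done.

```bash
ls; mkdir -p pics; python3 - <<'E'
from plant import manip
import cv2
for n in("scene","top"):
    cv2.imwrite(f"pics/{n}0.png",cv2.cvtColor(manip.grab_frame(n),cv2.COLOR_RGB2BGR)); 
    print(n,{k:(v if isinstance(v,(int,float)) else [[round(float(a),3) for a in r] for r in v]) for k,v in manip.calibration(n).items()})
a=cv2.imread("pics/scene0.png");b=cv2.imread("pics/top0.png")
print(manip.state())
E
```

```text
pics
scene {'fx': 425.52164016486074, 'fy': 425.52164016486074, 'cx': 259.09856688515055, 'cy': 174.83878789902835, 'cam_to_world': [[0.765, -0.481, 0.428, 1.095], [0.644, 0.586, -0.491, -0.552], [-0.015, 0.652, 0.758, 1.094], [0.0, 0.0, 0.0, 1.0]]}
top {'fx': 427.9374430201401, 'fy': 427.9374430201401, 'cx': 255.74195988748673, 'cy': 191.82327437156846, 'cam_to_world': [[0.015, 0.996, -0.091, 0.441], [-1.0, 0.015, 0.005, 0.068], [0.007, 0.091, 0.996, 1.242], [0.0, 0.0, 0.0, 1.0]]}
{'time': 0.1, 'joint_pos': array([ 1.16300926e+00,  5.33005986e-02,  1.61417176e+00,  5.61255416e-06,
        1.47599955e+00, -1.18998445e-01]), 'joint_vel': array([-0.00048874, -0.00217177, -0.00343214, -0.00089476,  0.00025435,
        0.00073078]), 'joint_efforts': array([ 1.90208534e-04, -3.94902527e+01, -3.71363389e+01, -1.06642603e-04,
        3.92511298e-03, -4.05965523e-06]), 'tool_pos': array([0.1777574 , 0.59857714, 0.22117093]), 'tool_rot': array([ 4.66092944e-04,  8.01495665e-01,  5.97999846e-01, -8.15877838e-04]), 'contact_force': array([ 0.35951297,  0.37677732, -0.43339716]), 'ft_torque': array([ 0.01653826, -0.04149373, -0.01572764]), 'gripper_width': 1.0001072428709359}
```

View pics/scene0.png

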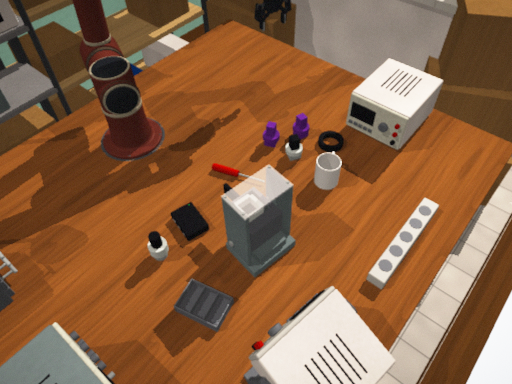

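View pics/top0.png

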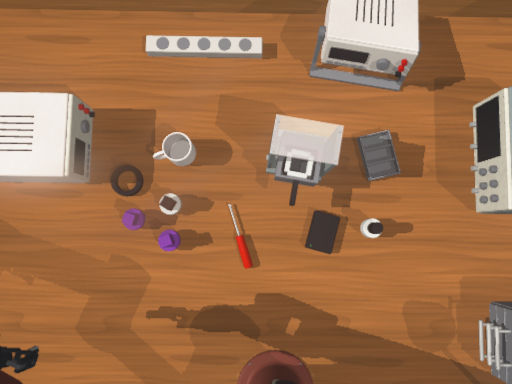

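Scene shows the station at (258,215), with candidate standards at (293,148) and (157,246), and two purple decoys at (271,134) and (302,126). In top these are (170,203), (372,228), and purple (133,219) and (169,240). The grip at top (170,203) looks square; I'll confirm that in a crop along with the station.

```bash
python3 - <<'E'
import cv2,numpy as np
a=cv2.imread("pics/scene0.png");b=cv2.imread("pics/top0.png")
def c(i,u,v,w,h,s): return cv2.resize(i[v:v+h,u:u+w],None,fx=s,fy=s,interpolation=cv2.INTER_CUBIC)
t=np.hstack([c(b,145,180,50,50,6),c(b,347,203,50,50,6)[:, :200],c(a,268,120,50,50,6)])
s=c(b,257,110,100,100,3); s2=c(a,210,150,100,130,3)[:300]; 
bot=np.hstack([c(b,257,110,100,100,3),s2[:, :300],np.zeros((300,200,3),np.uint8)])
cv2.imwrite("pics/crop1.png",np.vstack([t,bot]))
E
```

```text
(no output)
```

View pics/crop1.png

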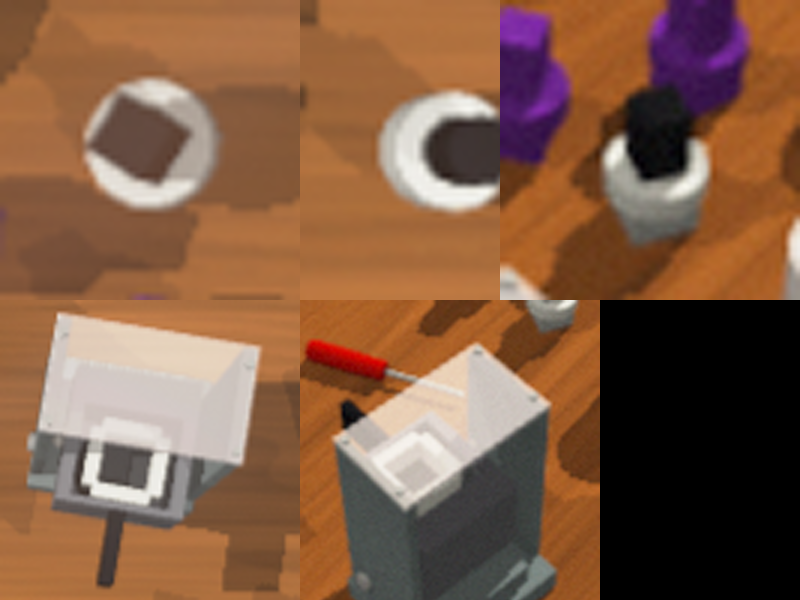

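Top-left of the crop and the scene view confirm it: the white standard at top (170,203) has a square black grip and a tapered square foot. The one at (372,228) has a round grip, so it is the bystander. Next I work out the poses.

```bash
cat > h.py <<'E'
import numpy as np
from plant import manip
from scipy.spatial.transform import Rotation as R
def ray(n,u,v,z):
    c=manip.calibration(n);T=np.array(c["cam_to_world"])
    x=(u-c["cx"])/c["fx"];y=(v-c["cy"])/c["fy"]
    if n=="wrist":
        r=np.hypot(x,y); s=np.sin(r)/r if r>1e-9 else 1; d=np.array([x*s,-y*s,-np.cos(r)])
    else: d=np.array([x,-y,-1])
    d=T[:3,:3]@d;o=T[:3,3]
    return o+d*(z-o[2])/d[2]
def proj(n,p):
    c=manip.calibration(n);T=np.array(c["cam_to_world"])
    q=T[:3,:3].T@(np.array(p)-T[:3,3])
    if n=="wrist":
        th=np.arctan2(np.hypot(q[0],q[1]),-q[2]);k=th/np.hypot(q[0],q[1])
        return c["cx"]+c["fx"]*q[0]*k,c["cy"]-c["fy"]*q[1]*k
    return c["cx"]+c["fx"]*q[0]/-q[2],c["cy"]-c["fy"]*q[1]/-q[2]
def rot(st=None):
    st=st or manip.state(); q=st["tool_rot"]; return R.from_quat([q[1],q[2],q[3],q[0]])
def go(p,Rt):
    "shift (tool cm) and rotvec (deg) to target"
    st=manip.state();r=rot(st)
    return np.round(r.inv().apply(np.array(p)-st["tool_pos"])*100,2),np.round(np.degrees((r.inv()*Rt).as_rotvec()),2)
E
python3 - <<'E'
from h import *
np.set_printoptions(precision=4,suppress=True)
cr=[ray("top",145+u/6,180+v/6,.089)[:2] for u,v in[(122,93),(190,130),(162,185),(90,145)]]
print("grip",cr,np.mean(cr,0))
f=ray("top",145+151/6,180+144/6,.044);print("flange c",f)
for i in range(4):
    d=cr[(i+1)%4]-cr[i];print(np.linalg.norm(d),np.degrees(np.arctan2(d[1],d[0]))%90)
print("scene flange", ray("scene",268+655/6-500/6,120+165/6,.044), "griptop", ray("scene",268+(655-500)/6,120+105/6,.089))
cv=[ray("top",257+u/3,110+v/3,.261)[:2] for u,v in[(58,13),(260,47),(243,165),(38,130)]]
print("cover",cv)
for i in range(4):
    d=cv[(i+1)%4]-cv[i];print(np.linalg.norm(d),np.degrees(np.arctan2(d[1],d[0])))
sc=[ray("scene",210+u/3,150+v/3,.261)[:2] for u,v in[(177,45),(250,105),(108,210),(35,137)]]
print("cover scene",sc)
for i in range(4):
    d=sc[(i+1)%4]-sc[i];print(np.linalg.norm(d),np.degrees(np.arctan2(d[1],d[0])))
t=[ray("top",257+u/3,110+v/3,.155)[:2] for u,v in[(105,285),(117,212)]]
print("tab",t,np.linalg.norm(t[1]-t[0]),np.degrees(np.arctan2(*(t[1]-t[0])[::-1])))
E
```

```text
grip [array([0.5324, 0.306 ]), array([0.5162, 0.2749]), array([0.4913, 0.2867]), array([0.5088, 0.3196])] [0.5122 0.2968]
flange c [0.5123 0.301  0.044 ]
0.03504998935765711 62.45097575109209
0.027537079815819977 64.71061928076188
0.037221873009600816 62.005513687176936
0.027247890195019005 60.168821195922334
scene flange [0.5145 0.2983 0.044 ] griptop [0.5111 0.2993 0.089 ]
cover [array([0.7133, 0.0176]), array([ 0.6889, -0.1402]), array([ 0.5958, -0.1267]), array([0.6206, 0.0321])]
0.15962038464760542 -98.80787923907866
0.09407249924388465 171.73613134779166
0.1606746491271333 81.10163927770785
0.09381465959899692 -8.906134286502107
cover scene [array([0.6228, 0.0298]), array([0.7133, 0.0162]), array([ 0.6916, -0.1402]), array([ 0.5968, -0.1239])]
0.09149288699770866 -8.573578919535235
0.15794163136402933 -97.92090475196258
0.09611761350881344 170.18629366518016
0.15587635310377676 80.39602845424227
tab [array([ 0.5078, -0.0303]), array([ 0.5703, -0.0401])] 0.06325209303492782 -8.91412304026622
```

```bash
cat >> h.py <<'E'
YAW=np.radians(-8.85);O=np.array([.632,-.0505,0]);S=R.from_euler("z",YAW)
def st2w(x,y,z): return O+S.apply([x,y,z])
def dock(p,a):  # dock-frame point rel pivot -> world
    return st2w(0,0,.07)+(S*R.from_euler("y",-a)).apply(p)
DN=R.from_matrix(np.array([[0,1,0],[1,0,0],[0,0,-1.]]).T) # tool x=stn y, tool y=stn x, z down
def dtool(a): return S*R.from_euler("y",-a)*DN
E
python3 - <<'E'
from h import *
print(go(st2w(-.11,0,.215),dtool(0)), st2w(-.11,0,.215))
print(proj("top",st2w(-.125,0,.155)),proj("top",dock([-.018,0,.085],0)))
E
```

```text
(array([-50.76,  51.13,   0.7 ]), array([-0.02,  0.11, -7.7 ])) [ 0.52330961 -0.0335767   0.215     ]
(np.float64(292.4016331392903), np.float64(204.75242429170888)) (np.float64(299.093868500796), np.float64(163.7342363686699))
```

```bash
python3 -m pendant '{"linear":[[-50.8,51.1,0.7],[-50.8,51.1,0.7],[-50.8,51.1,0.7],[-50.8,51.1,0.7],[-50.8,51.1,0.7],[-50.8,51.1,0.7],[-50.8,51.1,0.7],[-50.8,51.1,0.7],[-50.8,51.1,0.7],[-50.8,51.1,0.7]],"rotation":[[0,0,-7.7],[0,0,-7.7],[0,0,-7.7],[0,0,-7.7],[0,0,-7.7],[0,0,-7.7],[0,0,-7.7],[0,0,-7.7],[0,0,-7.7],[0,0,-7.7]],"grip":[1,1,1,1,1,1,1,1,1,1]}'; python3 -c "
from h import *
print(go(st2w(-.11,0,.215),dtool(0)))"
```

```text
time: 0.93
tool_pos: [0.3778, 0.2315, 0.2179]
tool_rot: [0.0, 0.759, 0.651, 0.0]
contact_force: [0.7, -0.6, -0.3]
gripper_width: -0.0
(array([-23.96,  18.45,   0.29]), array([ 0.  , -0.  ,  0.03]))
```

```bash
python3 -m pendant '{"linear":[[-24,18.4,0.3],[-24,18.4,0.3],[-24,18.4,0.3],[-24,18.4,0.3],[-24,18.4,0.3],[-24,18.4,0.3],[-24,18.4,0.3],[-24,18.4,0.3],[-24,18.4,0.3],[-24,18.4,0.3]],"rotation":[[0,0,0],[0,0,0],[0,0,0],[0,0,0],[0,0,0],[0,0,0],[0,0,0],[0,0,0],[0,0,0],[0,0,0]],"grip":[1,1,1,1,1,1,1,1,1,1]}'; python3 -c "
from h import *
import cv2
cv2.imwrite('pics/w1.png',cv2.cvtColor(manip.grab_frame('wrist'),cv2.COLOR_RGB2BGR))
print(go(st2w(-.11,0,.215),dtool(0)))
print(proj('wrist',st2w(-.125,0,.155)),proj('wrist',dock([-.018,0,.085],0)))"
```

```text
time: 1.77
tool_pos: [0.5221, -0.032, 0.2146]
tool_rot: [-0.001, 0.76, 0.65, -0.0]
contact_force: [-0.0, -0.4, -0.2]
gripper_width: -0.0
(array([-0.21,  0.18, -0.03]), array([-0.08, -0.03,  0.02]))
(np.float64(251.83681737480558), np.float64(190.51508030808515)) (np.float64(251.93330489308633), np.float64(310.06905903653296))
```

View pics/w1.png

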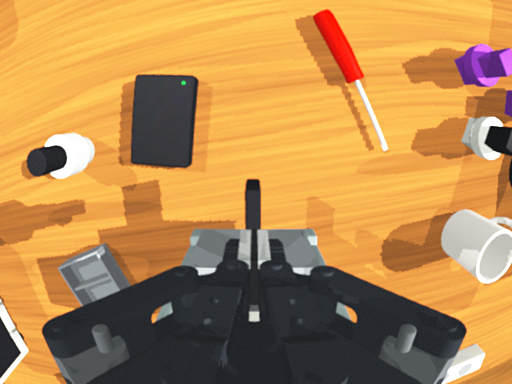

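Tab tip is at (253,180), on the jaws' centre line as predicted. I press it down with the shut fingers, moving outward with the swing.

```bash
python3 -m pendant '{"linear":[[-0.2,0.1,1.5],[-0.2,0,3],[-0.2,-0.2,4],[-0.2,-0.4,5],[-0.2,-0.6,6],[-0.2,-0.8,7],[-0.2,-1,8],[-0.2,-1,8.5],[-0.2,-1,8.5],[-0.2,-1,8.5]],"rotation":[[0,0,0],[0,0,0],[0,0,0],[0,0,0],[0,0,0],[0,0,0],[0,0,0],[0,0,0],[0,0,0],[0,0,0]],"grip":[1,1,1,1,1,1,1,1,1,1]}'; python3 -c "
from h import *
import cv2
cv2.imwrite('pics/s2.png',cv2.cvtColor(manip.grab_frame('scene'),cv2.COLOR_RGB2BGR)[80:300,150:400])
a=cv2.imread('pics/s2.png');cv2.imwrite('pics/s2.png',cv2.resize(a,None,fx=2.6,fy=2.6,interpolation=2))"
```

```text
time: 2.65
tool_pos: [0.5121, -0.0323, 0.1299]
tool_rot: [0.0, 0.759, 0.651, 0.0]
contact_force: [0.3, 0.3, -0.1]
gripper_width: -0.002
```

```bash
python3 -m pendant '{"linear":[[0,-1,-4],[0,-1,-8],[4,-1,-9],[8,-1,-9],[12,-1,-9],[16,-1,-9],[20,-1,-9],[24,-1,-9],[28,-1,-9],[32,-1,-9]],"rotation":[[0,0,0],[0,0,0],[0,0,0],[0,0,0],[0,0,0],[0,0,0],[0,0,0],[0,0,0],[0,0,0],[0,0,0]],"grip":[1,1,1,0,0,0,0,0,0,0]}'; python3 - <<'E'
from h import *
import cv2
ims=[cv2.cvtColor(manip.grab_frame(n),cv2.COLOR_RGB2BGR) for n in("top","scene","wrist")]
for n,i in zip(("top","scene","wrist"),ims): cv2.imwrite(f"pics/{n}3.png",i)
t=cv2.resize(ims[0][110:220,245:355],None,fx=5,fy=5,interpolation=2)[:550,:400]
s=cv2.resize(ims[1][155:265,205:295],None,fx=4.4,fy=5,interpolation=2)[:550]
cv2.imwrite("pics/c3.png",np.hstack([t,s]))
m=np.array([.5125,.299,.11])
print(go(m,dtool(0)))
for z in(0.044,.089): print(proj("wrist",[.5125,.299,z]))
E
```

```text
time: 3.53
tool_pos: [0.5519, 0.2875, 0.2207]
tool_rot: [0.0, 0.759, 0.651, 0.001]
contact_force: [0.2, -0.7, -0.1]
gripper_width: 0.98
(array([ 0.52, -4.04, 11.01]), array([ 0.01, -0.01,  0.23]))
(np.float64(259.1896374183755), np.float64(140.86437155789687))
(np.float64(260.02217975851346), np.float64(144.55815263378759))
```

View pics/c3.png

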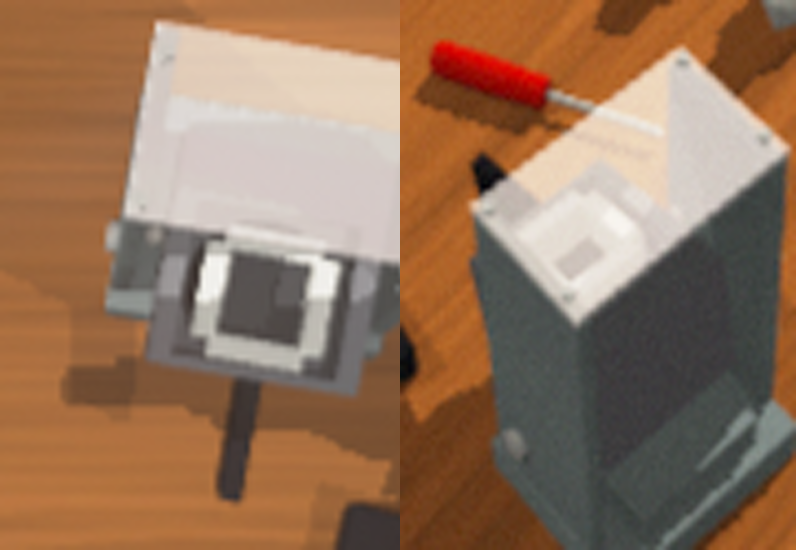

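View pics/wrist3.png

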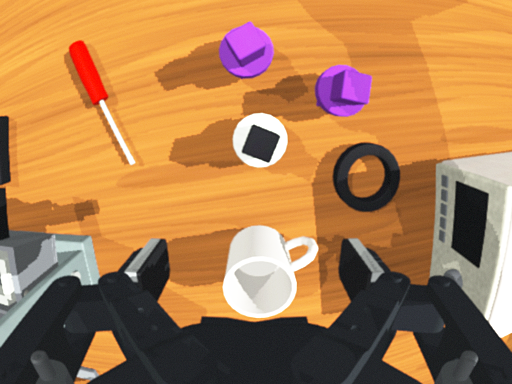

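Wrist picture: white flange at (260,140), grip top at (261,144), within 1 px of my prediction. Purple decoys are at (246,50) and (343,90). Top crop: the dock looks tipped forward. Next I check the tip angle, the socket turn and the grip turn numerically.

```bash
python3 - <<'E'
from h import *
np.set_printoptions(precision=3,suppress=True)
for a in(0,.2,.45): print(a,"tip",proj("top",dock([-.125,0,.085],a)),"mouth",proj("top",dock([-.018,0,.085],a)))
print("seen tip",245+232/5,110+500/5,"hole",245+265/5,110+300/5)
cr=[ray("wrist",u,v,.089)[:2] for u,v in[(254,124),(280,137),(269,163),(242,150)]]
print(np.mean(cr,0))
for i in range(4):
    d=cr[(i+1)%4]-cr[i];print(np.linalg.norm(d),np.degrees(np.arctan2(d[1],d[0]))%90)
# socket turn: back-project the seen corners to the mouth plane
a=.45;Rd=S*R.from_euler("y",-a);m=dock([-.018,0,.085],a);n=Rd.apply([0,0,1])
c=manip.calibration("top");T=np.array(c["cam_to_world"])
def pl(u,v):
    d=T[:3,:3]@np.array([(u-c["cx"])/c["fx"],-(v-c["cy"])/c["fy"],-1]);o=T[:3,3]
    return Rd.inv().apply(o+d*((m-o)@n)/(d@n)-m)[:2]*1000
for nm,q in(("inner",[(228,258),(312,262),(300,345),(218,335)]),("outer",[(202,245),(342,262),(325,372),(190,350)])):
    p=[pl(245+u/5,110+v/5) for u,v in q];print(nm,np.array(p).tolist())
    for i in range(4):
        d=p[(i+1)%4]-p[i];print(np.linalg.norm(d),np.degrees(np.arctan2(d[1],d[0]))%90)
E
```

```text
0 tip (np.float64(292.4016331392903), np.float64(204.75242429170888)) mouth (np.float64(299.093868500796), np.float64(163.7342363686699))
0.2 tip (np.float64(290.5752516945949), np.float64(210.81204825582586)) mouth (np.float64(297.85244620778565), np.float64(170.31226857594552))
0.45 tip (np.float64(288.7804137371072), np.float64(215.1588148419457)) mouth (np.float64(296.2632852247663), np.float64(177.92343315886484))
seen tip 291.4 210.0 hole 298.0 170.0
[0.512 0.3  ]
0.02758508118183682 55.06894164703421
0.027201640177282063 59.26346266703014
0.02878969892404813 55.522273551012006
0.027367851535015742 56.71445888953096
inner [[40.75392423763689, 22.485142843167917], [46.12697390756727, -20.114280933727212], [1.104407774765564, -22.786676591431377], [-1.0257846698315998, 19.99641370340298]]
42.93693711571701 7.188734902846534
45.10180882995514 3.396908762680539
42.83608916587704 2.8504328880973446
41.8537674424169 3.4089605050322045
outer [[45.24321113963062, 36.82311555053745], [48.78496826439532, -35.13365646587809], [-11.15564089491245, -38.418109235520674], [-11.696934280485731, 32.84113033140971]]
72.04388303355965 2.8178598316861923
60.03052770370175 3.136392514274064
71.26129540070431 0.43521696514855535
57.07921133608408 4.0003428401595515
```

```bash
python3 - <<'E'
from h import *
import cv2
im=cv2.imread("pics/wrist3.png",0)[110:175,228:295]
m=(im<70).astype(np.uint8);n,l,s,c=cv2.connectedComponentsWithStats(m)
k=1+np.argmax(s[1:,4]);ys,xs=np.where(l==k)
b=cv2.boxPoints(cv2.minAreaRect(np.stack([xs+228,ys+110],1).astype(np.float32)))
cr=[ray("wrist",u,v,.089)[:2] for u,v in b];print(s[k],b.tolist(),np.mean(cr,0))
for i in range(4):
    d=cr[(i+1)%4]-cr[i];print(np.linalg.norm(d),np.degrees(np.arctan2(d[1],d[0]))%90)
t=cv2.cvtColor(manip.grab_frame("top"),cv2.COLOR_RGB2BGR);cv2.imwrite("pics/top4.png",t)
o=cv2.imread("pics/top3.png");o0=cv2.imread("pics/top0.png")
print("moved since:",np.abs(t[110:220,245:355].astype(int)-o[110:220,245:355]).max(2).__gt__(40).sum())
for nm,i in(("t0",o0),("t3",o),("t4",t)): print(nm,[int(i[v,292].sum()) for v in range(196,222,2)],[int(i[v,290].sum()) for v in range(196,222,2)])
E
```

```text
[ 15  15  36  37 839] [[241.62069702148438, 151.4482879638672], [252.44827270507812, 124.37931060791016], [279.3448181152344, 135.13792419433594], [268.5172424316406, 162.2069091796875]] [0.51138537 0.29962642]
0.027887002106341027 59.643214928914205
0.027462921581733798 59.82864132099237
0.028072330938184197 60.36515878087529
0.02781664769555632 59.449138795204234
moved since: 0
t0 [179, 181, 178, 181, 153, 311, 341, 366, 347, 344, 362, 332, 338] [251, 209, 188, 169, 147, 324, 342, 367, 349, 343, 364, 333, 338]
t3 [160, 174, 176, 176, 175, 175, 174, 270, 347, 344, 366, 332, 341] [183, 159, 169, 171, 173, 176, 175, 326, 348, 345, 363, 333, 339]
t4 [157, 174, 179, 177, 178, 175, 173, 269, 349, 344, 366, 330, 339] [185, 161, 169, 170, 173, 173, 174, 325, 349, 343, 361, 330, 338]
```

```bash
python3 - <<'E'
from h import *
import cv2
for a in(0,.1,.2,.3,.45): print(a,np.round(proj("scene",dock([-.125,0,.085],a)),1),np.round(proj("scene",dock([-.018,0,.085],a)),1),np.round(proj("top",dock([-.06,.0,.085],a)),1))
b=cv2.imread("pics/scene3.png");a=cv2.imread("pics/scene0.png");t=cv2.imread("pics/top4.png")
w=cv2.resize(np.hstack([a[170:230,205:285],b[170:230,205:285]]),None,fx=5,fy=5,interpolation=2)
t2=cv2.resize(np.hstack([cv2.imread("pics/top0.png")[140:200,265:345],t[150:210,265:345]]),None,fx=5,fy=5,interpolation=2)
cv2.imwrite("pics/c5.png",np.vstack([w[:300],t2[:300]]))
E
```

```text
0 [224.5 183.2] [248.5 205.7] [296.5 179.7]
0.1 [223.1 184.5] [246.6 204.3] [295.7 183.2]
0.2 [222.1 186.1] [244.7 203.2] [295.  186.3]
0.3 [221.5 188.2] [243.  202.4] [294.3 189.2]
0.45 [221.1 191.8] [240.7 201.6] [293.3 192.8]
```

View pics/c5.png

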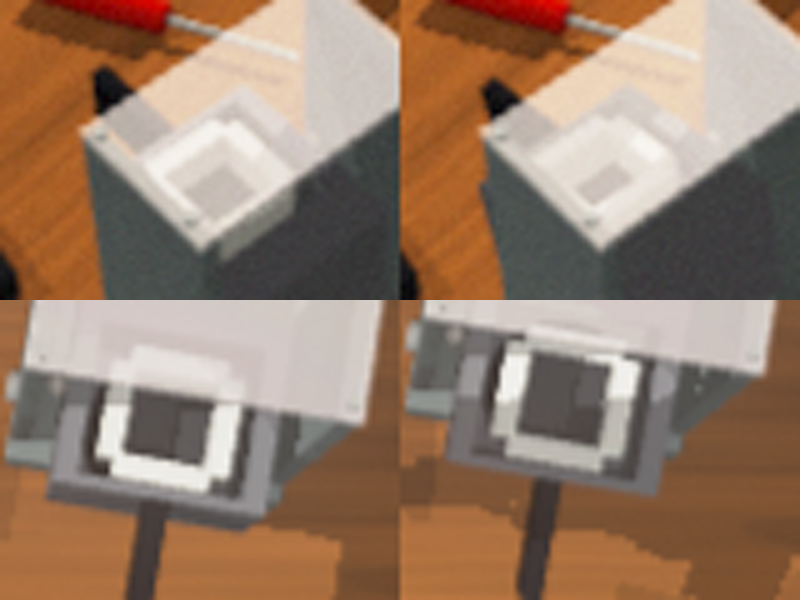

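Both views put the dock at about 0.2 rad, so it is not at its stop. I go back, grip the tab and lead it down along its arc.

```bash
python3 - <<'E'
from h import *
print(go(dock([-.107,0,.151],.2),dtool(.2)),dock([-.107,0,.151],.2))
E
```

```text
(array([-32.03,  -0.43,   2.35]), array([-1.145e+01,  1.000e-02,  1.200e-01])) [ 0.49873946 -0.02975108  0.19673243]
```

```bash
python3 -m pendant '{"linear":[[-4,-0.4,0],[-8,-0.4,0],[-12,-0.4,0],[-16,-0.4,0],[-20,-0.4,0],[-24,-0.4,0],[-28,-0.4,0.5],[-32,-0.4,1],[-32,-0.4,2.4],[-32,-0.4,2.4]],"rotation":[[-2,0,0],[-4,0,0],[-6,0,0],[-8,0,0],[-10,0,0],[-11.5,0,0],[-11.5,0,0],[-11.5,0,0],[-11.5,0,0],[-11.5,0,0]],"grip":[0,0,0,0,0,0,0.3,0.3,0.3,0.3]}'; python3 - <<'E'
from h import *
print(go(dock([-.107,0,.071],.2),dtool(.2)))
E
python3 -m pendant '{"linear":[[0,0,2],[0,0,4],[0,0,6],[0,0,8],[0,0,8],[0,0,8],[0,0,8],[0,0,8],[0,0,8],[0,0,8]],"rotation":[[0,0,0],[0,0,0],[0,0,0],[0,0,0],[0,0,0],[0,0,0],[0,0,0],[0,0,0],[0,0,0],[0,0,0]],"grip":[0.3,0.3,0.3,0.3,0.3,1,1,1,1,1]}'; python3 - <<'E'
from h import *
print(manip.state()["ft_torque"])
for a in (.28,.36,.45,.47): print(a,go(dock([-.107,0,.071],a),dtool(a)))
E
```

```text
time: 4.57
tool_pos: [0.4962, -0.0335, 0.1939]
tool_rot: [0.075, 0.758, 0.645, 0.064]
contact_force: [0.1, 0.4, -0.8]
gripper_width: 0.699
(array([0.42, 0.26, 7.76]), array([-0.14,  0.08, -0.39]))
time: 5.4
tool_pos: [0.5148, -0.0319, 0.1192]
tool_rot: [0.076, 0.756, 0.647, 0.067]
contact_force: [0.5, 4.0, 0.7]
gripper_width: 0.11
[0.66403783 0.07605652 0.20156256]
0.28 (array([-0.03, -0.58,  0.96]), array([-4.44, -0.12, -0.01]))
0.36 (array([-0.04, -1.05,  1.87]), array([-9.03, -0.12, -0.02]))
0.45 (array([-0.04, -1.48,  2.94]), array([-14.18,  -0.12,  -0.02]))
0.47 (array([-0.04, -1.56,  3.19]), array([-15.33,  -0.12,  -0.02]))
```

```bash
python3 -m pendant '{"linear":[[0,-0.25,0.4],[0,-0.45,0.8],[0,-0.65,1.1],[0,-0.85,1.5],[0,-1.05,1.9],[0,-1.2,2.25],[0,-1.35,2.6],[0,-1.48,2.95],[0,-1.48,2.95],[0,-1.48,2.95]],"rotation":[[-1.8,0,0],[-3.6,0,0],[-5.4,0,0],[-7.2,0,0],[-9,0,0],[-10.8,0,0],[-12.5,0,0],[-14.2,0,0],[-14.2,0,0],[-14.2,0,0]],"grip":[1,1,1,1,1,1,1,1,1,1]}'; python3 - <<'E'
from h import *
import cv2
t=cv2.cvtColor(manip.grab_frame("top"),cv2.COLOR_RGB2BGR);cv2.imwrite("pics/top6.png",t)
print(manip.state()["ft_torque"],go(dock([-.107,0,.071],.45),dtool(.45)))
E
```

```text
time: 6.23
tool_pos: [0.5062, -0.0306, 0.0875]
tool_rot: [0.169, 0.74, 0.634, 0.146]
contact_force: [-1.8, 5.5, 2.4]
gripper_width: 0.113
[0.8387504  0.24483475 0.40970429] (array([-0.03,  0.01,  0.01]), array([ 0.02, -0.11, -0.02]))
```

```bash
python3 -m pendant '{"linear":[[0,0,0.1],[0,0,0.1],[0,0,0.1],[0,0,0.1],[0,0,-2],[0,0,-5],[0,0,-9],[0,0,-13],[2,0,-15],[6,0,-15]],"rotation":[[0,0,0],[0,0,0],[0,0,0],[0,0,0],[0,0,0],[0,0,0],[0,0,0],[0,0,0],[0,0,0],[0,0,0]],"grip":[0,0,0,0,0,0,0,0,0,0]}'; python3 - <<'E'
from h import *
import cv2
t=cv2.cvtColor(manip.grab_frame("top"),cv2.COLOR_RGB2BGR);cv2.imwrite("pics/top7.png",t)
w=cv2.cvtColor(manip.grab_frame("wrist"),cv2.COLOR_RGB2BGR);cv2.imwrite("pics/w7.png",w)
print([np.round(proj("wrist",dock([-.018,0,.085],a)),1) for a in(.2,.45)])
print([np.round(proj("wrist",dock([-.125,0,.085],a)),1) for a in(.2,.45)])
cv2.imwrite("pics/c7.png",np.hstack([cv2.resize(t[140:220,255:345],None,fx=3.2,fy=3.2,interpolation=2),np.pad(w,((0,0),(0,0),(0,0)))[64:320]]))
E
```

```text
time: 7.12
tool_pos: [0.4526, 0.0351, 0.2297]
tool_rot: [0.175, 0.742, 0.63, 0.149]
contact_force: [0.5, -0.1, 0.2]
gripper_width: 1.004
[array([195.3, 279.3]), array([194.1, 261.9])]
[array([183.6, 197.4]), array([188.7, 165.8])]
```

View pics/c7.png

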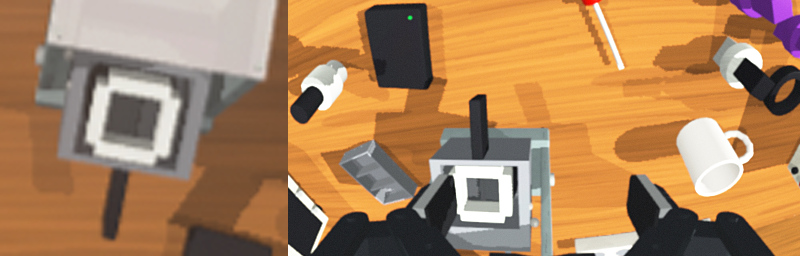

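Wrist picture: tab tip at (190,161), socket at (194,256); 0.45 rad predicts (189,166) and (194,262), so the dock is at its stop and stays. Next, an enlarged socket crop for its turn.

```bash
python3 - <<'E'
import cv2
w=cv2.imread("pics/w7.png")[215:305,150:250]
cv2.imwrite("pics/c8.png",cv2.resize(w,None,fx=6,fy=6,interpolation=2))
E
```

```text
(no output)
```

View pics/c8.png

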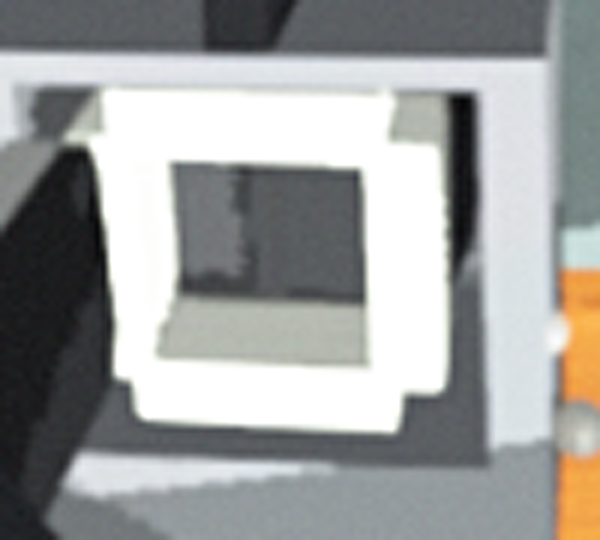

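```bash
python3 - <<'E'
from h import *
np.set_printoptions(precision=1,suppress=True)
a=.45;Rd=S*R.from_euler("y",-a);m=dock([-.018,0,.085],a);n=Rd.apply([0,0,1])
def pl(u,v):
    p0=ray("wrist",u,v,0.);o=np.array(manip.calibration("wrist")["cam_to_world"])[:3,3];d=p0-o
    return Rd.inv().apply(o+d*((m-o)@n)/(d@n)-m)[:2]*1000
for k,(A,B) in dict(front=((103,90),(393,95)),back=((135,420),(400,432)),left=((95,140),(118,380)),right=((445,145),(445,392)),infront=((170,163),(362,168)),inback=((155,358),(370,367)),inright=((362,168),(370,367)),plateF=((0,60),(545,62)),plateR=((480,95),(487,460))).items():
    p,q=[pl(150+u/6,215+v/6) for u,v in(A,B)];d=q-p
    print(k,p,q,"ang",(np.degrees(np.arctan2(d[1],d[0]))+45)%90-45)
E
```

```text
front [-37.6 -27.5] [-37.9  25.4] ang 0.38461811912048915
back [ 32.2 -28.5] [32.2 23.9] ang -0.0005696285400631496
left [-27.7 -30. ] [ 23.2 -30.9] ang -1.0419668727051032
right [-28.5  34.4] [22.9 32.9] ang -1.705842917642471
infront [-23.6 -16.1] [-23.7  19.3] ang 0.10966363716832461
inback [ 17.7 -22.9] [17.7 18.8] ang -0.01787785641732853
inright [-23.7  19.3] [17.7 18.8] ang -0.6700794848146572
plateF [-42.8 -46.8] [-44.5  52.2] ang 1.003422818896297
plateR [-38.2  40.8] [38.3 40.4] ang -0.26333502118797014
```

Socket turn comes out at about 0° (±2°) relative to the dock, with its centre about 2.5 mm farther out than assumed. Now I fetch the standard.

```bash
python3 - <<'E'
from h import *
G=R.from_euler("z",np.radians(-30.2))*DN
print(go([.512,.2995,.17],G))
E
```

```text
(array([26.22, -0.27,  5.91]), array([25.61, -5.08, 21.53]))
```

```bash
python3 -m pendant '{"linear":[[4,0,0.3],[8,0,0.8],[12,0,1.5],[16,0,2.5],[20,-0.1,3.5],[24,-0.2,4.7],[26.2,-0.3,5.9],[26.2,-0.3,5.9],[26.2,-0.3,5.9],[26.2,-0.3,5.9]],"rotation":[[5,-1,4.2],[10,-2,8.4],[15,-3,12.6],[20,-4,16.8],[25.6,-5.1,21.5],[25.6,-5.1,21.5],[25.6,-5.1,21.5],[25.6,-5.1,21.5],[25.6,-5.1,21.5],[25.6,-5.1,21.5]],"grip":[0,0,0,0,0,0,0,0,0,0]}'; python3 - <<'E'
from h import *
G=R.from_euler("z",np.radians(-30.2))*DN
print(go([.512,.2995,.071],G))
E
```

```text
time: 8.05
tool_pos: [0.5136, 0.2921, 0.1662]
tool_rot: [-0.0, 0.869, 0.494, -0.003]
contact_force: [1.3, -0.4, 0.4]
gripper_width: 1.003
(array([ 0.6 , -0.48,  9.52]), array([-0.2 ,  0.3 , -0.59]))
```

```bash
python3 -m pendant '{"linear":[[0,0,2],[0,0,3],[0,0,4],[0,0,4],[0,0,4],[0,0,4],[0,0,4],[0,0,4],[0,0,4],[0,0,4]],"rotation":[[0,0,0],[0,0,0],[0,0,0],[0,0,0],[0,0,0],[0,0,0],[0,0,0],[0,0,0],[0,0,0],[0,0,0]],"grip":[0,0,0,0,0,0,0,0,0,0]}'; python3 - <<'E'
from h import *
G=R.from_euler("z",np.radians(-30.2))*DN
print(go([.512,.2995,.071],G))
E
```

```text
time: 8.88
tool_pos: [0.5136, 0.2932, 0.1272]
tool_rot: [-0.0, 0.869, 0.494, -0.002]
contact_force: [-0.5, -0.9, -0.6]
gripper_width: 1.003
(array([ 0.47, -0.44,  5.62]), array([-0.15,  0.19, -0.55]))
```

```bash
python3 -m pendant '{"linear":[[0.45,-0.45,1.5],[0.45,-0.45,3],[0.45,-0.45,4.5],[0.45,-0.45,5.6],[0.45,-0.45,5.6],[0.45,-0.45,5.6],[0.45,-0.45,5.6],[0.45,-0.45,5.6],[0.45,-0.45,5.6],[0.45,-0.45,5.6]],"rotation":[[0,0,-0.5],[0,0,-0.5],[0,0,-0.5],[0,0,-0.5],[0,0,-0.5],[0,0,-0.5],[0,0,-0.5],[0,0,-0.5],[0,0,-0.5],[0,0,-0.5]],"grip":[0,0,0,0,0,0,1,1,1,1]}'; python3 - <<'E'
from h import *
G=R.from_euler("z",np.radians(-30.2))*DN
print(go([.512,.2995,.071],G))
E
```

```text
time: 9.72
tool_pos: [0.5121, 0.2994, 0.0717]
tool_rot: [-0.0, 0.867, 0.498, -0.002]
contact_force: [-1.3, -0.1, 0.1]
gripper_width: 0.453
(array([ 0.01, -0.02,  0.07]), array([-0.12,  0.15, -0.06]))
```

```bash
python3 -m pendant '{"linear":[[0,0,0],[0,0,0],[0,0,0],[0,0,0],[0,0,-2],[0,0,-5],[0,0,-9],[0,0,-13],[0,0,-17],[0,0,-20]],"rotation":[[0,0,0],[0,0,0],[0,0,0],[0,0,0],[0,0,0],[0,0,0],[0,0,0],[0,0,0],[0,0,0],[0,0,0]],"grip":[1,1,1,1,1,1,1,1,1,1]}'; python3 - <<'E'
from h import *
print(manip.state()["gripper_width"],go(dock([-.0205,.0008,.085+.0717+.04],.45),dtool(.45)),dock([-.0205,.0008,.085+.0717+.04],.45))
E
```

```text
time: 10.55
tool_pos: [0.5123, 0.2993, 0.2727]
tool_rot: [-0.0, 0.867, 0.498, -0.002]
contact_force: [1.4, 0.4, -2.7]
gripper_width: 0.328
0.32793324436124643 (array([-27.89,  18.26,   3.51]), array([-25.67,   5.01, -21.  ])) [ 0.52934457 -0.03370672  0.23820115]
```

```bash
python3 -m pendant '{"linear":[[-3.3,2.2,0],[-6.6,4.4,0],[-9.9,6.6,0],[-13.2,8.8,0],[-16.5,11,0],[-19.8,13.2,0],[-23.1,15.4,0.5],[-26,17.2,1.5],[-27.9,18.3,2.5],[-27.9,18.3,3.5]],"rotation":[[-4.3,0.8,-3.5],[-8.6,1.7,-7],[-12.8,2.5,-10.5],[-17.1,3.3,-14],[-21.4,4.2,-17.5],[-25.7,5,-21],[-25.7,5,-21],[-25.7,5,-21],[-25.7,5,-21],[-25.7,5,-21]],"grip":[1,1,1,1,1,1,1,1,1,1]}'; python3 - <<'E'
from h import *
import cv2
for n in("wrist","scene","top"): cv2.imwrite(f"pics/{n}9.png",cv2.cvtColor(manip.grab_frame(n),cv2.COLOR_RGB2BGR))
t=cv2.imread("pics/top9.png");s=cv2.imread("pics/scene9.png");w=cv2.imread("pics/wrist9.png")
cv2.imwrite("pics/c9.png",np.hstack([cv2.resize(s[150:230,190:270],None,fx=4.8,fy=4.8,interpolation=2),cv2.resize(w,None,fx=.78,fy=1)]))
print(go(dock([-.0205,.0008,.085+.0717+.04],.45),dtool(.45)))
E
```

```text
time: 11.38
tool_pos: [0.528, -0.0377, 0.2333]
tool_rot: [0.169, 0.743, 0.632, 0.143]
contact_force: [0.4, -0.1, -2.9]
gripper_width: 0.321
(array([-0.02,  0.34, -0.43]), array([-0.35, -0.02, -0.05]))
```

View pics/c9.png

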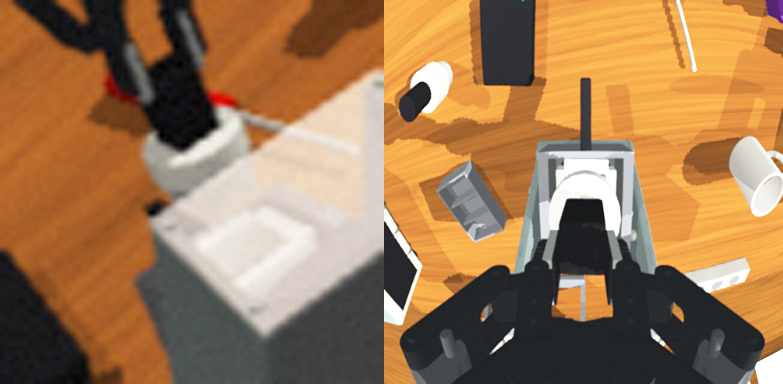

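Left: the standard is held upright in the grip, by its square handle. Right: the foot points at the socket ring with the tab straight ahead at (586,110), aligned. I go down along the axis to just above the rim, then press.

```bash
python3 -m pendant '{"linear":[[0,0.34,0],[0,0.34,0.7],[0,0.34,1.4],[0,0.34,2.1],[0,0.34,2.8],[0,0.34,3.1],[0,0.34,3.1],[0,0.34,3.1],[0,0.34,3.1],[0,0.34,3.1]],"rotation":[[-0.3,0,0],[-0.3,0,0],[-0.3,0,0],[-0.3,0,0],[-0.3,0,0],[-0.3,0,0],[-0.3,0,0],[-0.3,0,0],[-0.3,0,0],[-0.3,0,0]],"grip":[1,1,1,1,1,1,1,1,1,1]}'; cat >> h.py <<'E'
def ins():
    st=manip.state();Rd=S*R.from_euler("y",-.45);p=Rd.inv().apply(st["tool_pos"]-dock([-.0205,.0008,.085],.45))*1000
    print("TCP rel mouth mm (home z 47.7)",np.round(p,1),"F dock",np.round(Rd.inv().apply(st["contact_force"]),1),"M",np.round(Rd.inv().apply(st["ft_torque"]),2))
    print(go(dock([-.0205,.0008,.085+.0477],.45),dtool(.45)),st["gripper_width"])
E
python3 -c "
from h import *
ins()"
```

```text
time: 12.37
tool_pos: [0.5464, -0.0364, 0.2104]
tool_rot: [0.172, 0.74, 0.634, 0.147]
contact_force: [0.1, 0.1, -3.2]
gripper_width: 0.33
TCP rel mouth mm (home z 47.7) [ 3.4 -0.  79.2] F dock [-1.4  0.1 -2.9] M [-0.09  0.49 -0.05]
(array([ 0.  , -0.36,  3.14]), array([ 0.35,  0.01, -0.  ])) 0.3300684817610404
```

```bash
python3 -m pendant '{"linear":[[0,-0.36,0],[0,-0.36,0.2],[0,-0.36,0.4],[0,-0.36,0.6],[0,-0.36,0.8],[0,-0.36,1],[0,-0.36,1.2],[0,-0.36,1.4],[0,-0.36,1.4],[0,-0.36,1.4]],"rotation":[[0.3,0,0],[0.3,0,0],[0.3,0,0],[0.3,0,0],[0.3,0,0],[0.3,0,0],[0.3,0,0],[0.3,0,0],[0.3,0,0],[0.3,0,0]],"grip":[1,1,1,1,1,1,1,1,1,1]}'; python3 -c "
from h import *
ins()"
```

```text
time: 13.2
tool_pos: [0.5515, -0.0376, 0.2027]
tool_rot: [0.173, 0.74, 0.634, 0.147]
contact_force: [-14.6, -0.1, 18.0]
gripper_width: 0.329
TCP rel mouth mm (home z 47.7) [ 4.8 -0.4 69.9] F dock [-5.1 -2.4 22.5] M [-0.14  1.44  0.05]
(array([ 0.05, -0.5 ,  2.22]), array([0.47, 0.08, 0.05])) 0.3289198796732161
```

Contact at the rim (22 N), and the arm's give let the foot slide about 5 mm back. I ease off, bring it forward while pressing lightly, and turn it in small steps.

```bash
python3 -m pendant '{"linear":[[0,-0.2,-0.4],[0,-0.3,-0.3],[0,-0.4,-0.2],[0,-0.4,-0.1],[0,-0.4,0],[0,-0.4,0],[0,-0.4,0],[0,-0.4,0],[0,-0.4,0],[0,-0.4,0]],"rotation":[[0,0,0],[0,0,0],[0,0,0],[0,0,0],[0,0,1],[0,0,2],[0,0,1],[0,0,-1],[0,0,-2],[0,0,0]],"grip":[1,1,1,1,1,1,1,1,1,1]}'; python3 -c "
from h import *
ins()"
```

```text
time: 14.03
tool_pos: [0.5493, -0.0374, 0.2014]
tool_rot: [0.175, 0.739, 0.633, 0.149]
contact_force: [-6.3, -1.0, 17.4]
gripper_width: 0.334
TCP rel mouth mm (home z 47.7) [ 2.3 -0.6 69.8] F dock [ 2.1 -1.9 18.3] M [-0.72  0.15  0.13]
(array([ 0.06, -0.26,  2.2 ]), array([0.75, 0.11, 0.05])) 0.33384712478098416
```

```bash
python3 -m pendant '{"linear":[[0.1,-0.1,-0.1],[0.2,-0.15,0],[0.25,-0.2,0],[0.25,-0.2,0],[0.25,-0.2,0],[0.25,-0.25,0],[0.25,-0.25,0],[0.25,-0.25,0],[0.25,-0.25,0],[0.25,-0.25,0]],"rotation":[[0,0,0],[0,0,0],[0,0,1],[0,0,2],[0,0,3],[0,0,2],[0,0,0],[0,0,-2],[0,0,-3],[0,0,0]],"grip":[1,1,1,1,1,1,1,1,1,1]}'; python3 -c "
from h import *
ins()"
```

```text
time: 14.87
tool_pos: [0.548, -0.0362, 0.2011]
tool_rot: [0.177, 0.739, 0.633, 0.148]
contact_force: [-5.1, -5.2, 16.7]
gripper_width: 0.326
TCP rel mouth mm (home z 47.7) [ 0.8  0.4 70.1] F dock [ 3.4 -5.9 16.9] M [-1.81 -0.17  0.17]
(array([-0.03, -0.11,  2.24]), array([0.88, 0.32, 0.11])) 0.3255271273662073
```

```bash
python3 -m pendant '{"linear":[[0.1,0.1,0],[0.2,0.2,0.1],[0.2,0.3,0.1],[0.1,0.35,0.1],[0,0.35,0.1],[0,0.25,0.1],[0.1,0.2,0.1],[0.2,0.2,0.1],[0.2,0.2,0.1],[0.2,0.2,0.1]],"rotation":[[0,0,0],[0,0,0],[0,0,0],[0,0,0],[0,0,0],[0,0,0],[0,0,0],[0,0,0],[0,0,0],[0,0,0]],"grip":[1,1,1,1,1,1,1,1,1,1]}'; python3 -c "
from h import *
ins()"
```

```text
time: 15.7
tool_pos: [0.5503, -0.0354, 0.2014]
tool_rot: [0.178, 0.739, 0.633, 0.147]
contact_force: [-9.1, -8.0, 18.9]
gripper_width: 0.33
TCP rel mouth mm (home z 47.7) [ 2.9  1.6 69.5] F dock [ 1.2 -9.3 20.4] M [-2.33  0.25 -0.13]
(array([-0.14, -0.32,  2.17]), array([0.85, 0.43, 0.13])) 0.32976761559220225
```

```bash
python3 - <<'E'
from h import *
import cv2
w,s,t=[cv2.cvtColor(manip.grab_frame(n),cv2.COLOR_RGB2BGR) for n in("wrist","scene","top")]
cv2.imwrite("pics/w10.png",w);cv2.imwrite("pics/t10.png",t);cv2.imwrite("pics/s10.png",s)
a=cv2.resize(w[130:290,180:340],None,fx=3.6,fy=3.6,interpolation=2)
b=cv2.resize(t[145:195,270:320],(220,220),interpolation=2);c=cv2.resize(s[160:215,200:255],(220,220),interpolation=2)
cv2.imwrite("pics/c10.png",np.hstack([a,np.vstack([b,c,np.zeros((136,220,3),np.uint8)])]))
E
```

```text
(no output)
```

View pics/c10.png

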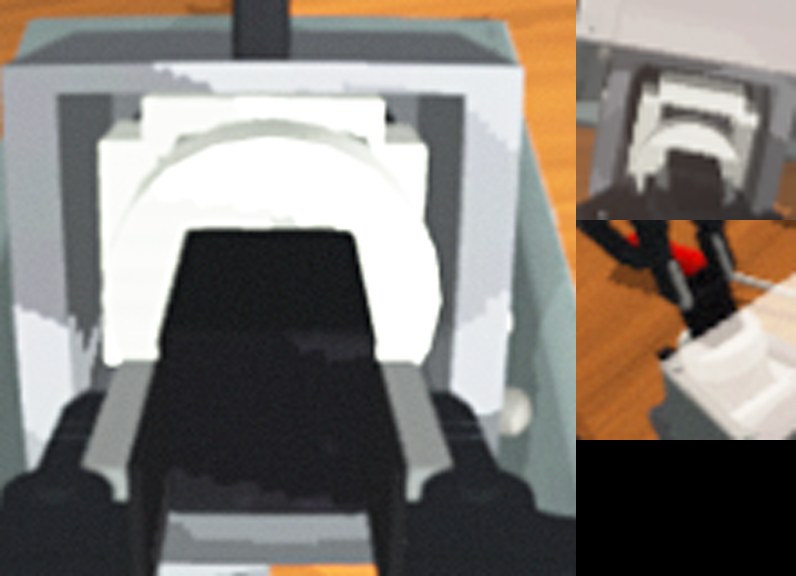

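```bash
python3 - <<'E'
from h import *
st=manip.state();r=rot(st);p=st["tool_pos"]
f=lambda q:np.round(proj("wrist",p+r.apply(np.array(q)/1000)),1)
c=lambda u,v:(round(180+u/3.6,1),round(130+v/3.6,1))
print("flange top front pred",f([0,-30,27.7]),"seen",c(265,133))
print("flange bottom front pred",f([0,-30,47.7]),"seen",c(265,120))
print("flange right pred",f([30,0,27.7]),"seen",c(440,285))
print("grip top front corners pred",f([-15,-15,-17.3]),f([15,-15,-17.3]),f([-15,-15,27.7]),f([15,-15,27.7]),"seen bottom L,R",c(187,230),c(355,230))
for dx in(-2.5,0,2.5):
    print(dx,"ring front",[np.round(proj("wrist",dock([-.018-.034+dx/1000,y,.085],.45)),1) for y in(-.0255,.0255)],"sides", [np.round(proj("wrist",dock([-.018-.0255+dx/1000,y,.085],.45)),1) for y in(-.034,.034)])
print("seen front",c(142,97),c(385,99),"sides",c(100,140),c(428,145))
E
```

```text
flange top front pred [254.7 176.1] seen (253.6, 166.9)
flange bottom front pred [254.6 170.3] seen (253.6, 163.3)
flange right pred [300.8 221.7] seen (302.2, 209.2)
grip top front corners pred [224.  224.6] [285.8 224.7] [230.8 199.4] [278.4 199.5] seen bottom L,R (231.9, 193.9) (278.6, 193.9)
-2.5 ring front [array([218.3, 155. ]), array([286.2, 155.3])] sides [array([207.5, 166.2]), array([297.1, 166.6])]
0 ring front [array([218.4, 158.3]), array([286.1, 158.6])] sides [array([207.6, 169.4]), array([296.9, 169.8])]
2.5 ring front [array([218.4, 161.6]), array([286.1, 161.8])] sides [array([207.7, 172.6]), array([296.8, 173. ])]
seen front (219.4, 156.9) (286.9, 157.5) sides (207.8, 168.9) (298.9, 170.3)
```

The ring sits at about (+1.5, 0) mm from my reference, so it is where I expected. The standard has tilted about 4° in the jaws, its foot toward -x. I lift off and measure that in free air.

```bash
python3 -m pendant '{"linear":[[0,0,-0.5],[0,0,-1],[0,0,-1.5],[-0.3,0,-1.8],[-0.3,0,-1.8],[-0.3,0,-1.8],[-0.3,0,-1.8],[-0.3,0,-1.8],[-0.3,0,-1.8],[-0.3,0,-1.8]],"rotation":[[0,0,0],[0,0,0],[0,0,0],[0,0,0],[0,0,0],[0,0,0],[0,0,0],[0,0,0],[0,0,0],[0,0,0]],"grip":[1,1,1,1,1,1,1,1,1,1]}'; cat >> h.py <<'E'
def tilt():
    import cv2
    st=manip.state();r=rot(st);p=st["tool_pos"]
    ims=[cv2.imread("pics/wrist9.png"),cv2.imread("pics/w10.png"),cv2.cvtColor(manip.grab_frame("wrist"),cv2.COLOR_RGB2BGR)]
    cv2.imwrite("pics/wlast.png",ims[-1])
    for im in ims:
        g=im[:,240:268].mean((1,2)) if im.ndim==3 else 0
        print("col profile v150-240 step2",g[150:240:2].astype(int).tolist())
    f=lambda q:np.round(proj("wrist",p+r.apply(np.array(q)/1000)),1)[1]
    print("pred flange bot/top front, junction, grip top",f([0,-30,47.7]),f([0,-30,27.7]),f([0,-15,27.7]),f([0,-15,-17.3]))
E
python3 -c "
from h import *
ins();tilt()"
```

```text
time: 16.68
tool_pos: [0.5379, -0.0334, 0.2087]
tool_rot: [0.169, 0.74, 0.634, 0.145]
contact_force: [0.1, -1.6, -2.5]
gripper_width: 0.33
TCP rel mouth mm (home z 47.7) [-5.3  1.6 81.4] F dock [-0.8 -1.6 -2.4] M [-0.02  0.45 -0.03]
(array([-0.16,  0.53,  3.37]), array([-0.02, -0.  ,  0.  ])) 0.3295739648741649
col profile v150-240 step2 [113, 236, 234, 233, 210, 255, 255, 255, 255, 255, 233, 192, 223, 254, 255, 255, 255, 255, 255, 255, 255, 253, 250, 241, 150, 20, 25, 24, 24, 25, 25, 26, 26, 24, 25, 25, 30, 35, 33, 30, 31, 30, 30, 30, 30]
col profile v150-240 step2 [235, 235, 233, 208, 253, 254, 252, 202, 196, 223, 254, 255, 255, 255, 255, 255, 255, 255, 254, 252, 250, 244, 33, 25, 26, 26, 26, 26, 26, 26, 26, 26, 26, 26, 26, 26, 32, 34, 34, 31, 31, 31, 30, 31, 31]
col profile v150-240 step2 [85, 85, 83, 102, 232, 225, 191, 195, 206, 211, 246, 255, 255, 255, 255, 255, 255, 255, 255, 254, 253, 253, 154, 22, 28, 29, 29, 29, 28, 28, 28, 29, 28, 29, 29, 30, 37, 39, 36, 33, 34, 34, 34, 34, 33]
pred flange bot/top front, junction, grip top 170.3 176.0 199.4 224.6
```

```bash
python3 -m pendant '{"linear":[[-0.15,0.2,0],[-0.15,0.4,0],[-0.15,0.6,0],[-0.15,0.78,0],[-0.15,0.78,0],[-0.15,0.78,0],[-0.15,0.78,0],[-0.15,0.78,0],[-0.15,0.78,0],[-0.15,0.78,0]],"rotation":[[-1.5,0,0],[-3.4,0,0],[-3.4,0,0],[-3.4,0,0],[-3.4,0,0],[-3.4,0,0],[-3.4,0,0],[-3.4,0,0],[-3.4,0,0],[-3.4,0,0]],"grip":[1,1,1,1,1,1,1,1,1,1]}'; python3 -c "
from h import *
ins();tilt()" | grep -v col
```

```text
time: 17.57
tool_pos: [0.5447, -0.0361, 0.2123]
tool_rot: [0.191, 0.735, 0.629, 0.164]
contact_force: [-0.1, 0.4, -4.1]
gripper_width: 0.329
TCP rel mouth mm (home z 47.7) [ 2.7  0.  81.7] F dock [-2.   0.3 -3.6] M [0.   0.59 0.01]
(array([-0.  , -0.47,  3.38]), array([ 3.39,  0.  , -0.  ])) 0.3288123120441578
pred flange bot/top front, junction, grip top 170.4 176.1 199.5 224.8
```

```bash
python3 -m pendant '{"linear":[[0,0,0.2],[0,-0.02,0.4],[0,-0.04,0.6],[0,-0.05,0.8],[0,-0.07,1],[0,-0.1,1.15],[0,-0.13,1.3],[0,-0.15,1.4],[0,-0.15,1.4],[0,-0.15,1.4]],"rotation":[[0,0,0],[0,0,0],[0,0,0],[0,0,0],[0,0,0],[0,0,0],[0,0,0],[0,0,0],[0,0,0],[0,0,0]],"grip":[1,1,1,1,1,1,1,1,1,1]}'; python3 -c "
from h import *
ins();tilt()"
```

```text
time: 18.45
tool_pos: [0.5503, -0.0373, 0.1997]
tool_rot: [0.192, 0.735, 0.629, 0.164]
contact_force: [0.2, -1.1, -2.3]
gripper_width: 0.327
TCP rel mouth mm (home z 47.7) [ 2.4 -0.3 67.8] F dock [-0.7 -1.1 -2.2] M [-0.39  0.28 -0.08]
(array([ 0.03, -0.36,  1.99]), array([3.45, 0.04, 0.  ])) 0.32680174771183335
col profile v150-240 step2 [113, 236, 234, 233, 210, 255, 255, 255, 255, 255, 233, 192, 223, 254, 255, 255, 255, 255, 255, 255, 255, 253, 250, 241, 150, 20, 25, 24, 24, 25, 25, 26, 26, 24, 25, 25, 30, 35, 33, 30, 31, 30, 30, 30, 30]
col profile v150-240 step2 [235, 235, 233, 208, 253, 254, 252, 202, 196, 223, 254, 255, 255, 255, 255, 255, 255, 255, 254, 252, 250, 244, 33, 25, 26, 26, 26, 26, 26, 26, 26, 26, 26, 26, 26, 26, 32, 34, 34, 31, 31, 31, 30, 31, 31]
col profile v150-240 step2 [227, 208, 239, 254, 253, 252, 251, 244, 190, 180, 223, 254, 255, 255, 255, 255, 255, 255, 253, 250, 249, 236, 147, 21, 23, 24, 24, 23, 24, 24, 23, 23, 24, 23, 24, 25, 30, 30, 29, 28, 28, 28, 28, 28, 28]
pred flange bot/top front, junction, grip top 170.5 176.3 199.7 225.0
```

No contact force 2 mm below the earlier contact height, so the foot has entered. I continue down.

```bash
python3 -m pendant '{"linear":[[0,0,0.2],[0,-0.02,0.4],[0,-0.03,0.6],[0,-0.05,0.8],[0,-0.06,1],[0,-0.07,1.2],[0,-0.08,1.3],[0,-0.08,1.3],[0,-0.08,1.3],[0,-0.08,1.3]],"rotation":[[0,0,0],[0,0,0],[0,0,0],[0,0,0],[0,0,0],[0,0,0],[0,0,0],[0,0,0],[0,0,0],[0,0,0]],"grip":[1,1,1,1,1,1,1,1,1,1]}'; python3 -c "
from h import *
ins()"
```

```text
time: 19.33
tool_pos: [0.5558, -0.0379, 0.1876]
tool_rot: [0.192, 0.735, 0.629, 0.164]
contact_force: [2.2, -2.5, -2.4]
gripper_width: 0.328
TCP rel mouth mm (home z 47.7) [ 2.1 -0.1 54.5] F dock [ 1.3 -2.1 -3.3] M [-0.78 -0.14 -0.11]
(array([ 0.01, -0.25,  0.66]), array([ 3.42,  0.01, -0.  ])) 0.32771702630445465
```

```bash
python3 -m pendant '{"linear":[[0,0,0.2],[0,-0.02,0.4],[0,-0.03,0.6],[0,-0.05,0.8],[0,-0.06,0.9],[0,-0.06,1],[0,-0.06,1],[0,-0.06,1],[0,-0.06,1],[0,-0.06,1]],"rotation":[[0,0,0],[0,0,0],[0,0,0],[0,0,0],[0,0,0],[0,0,1],[0,0,0],[0,0,-1],[0,0,0],[0,0,0]],"grip":[1,1,1,1,1,1,1,1,1,1]}'; python3 -c "
from h import *
ins()"
```

```text
time: 20.17
tool_pos: [0.5609, -0.0383, 0.1821]
tool_rot: [0.192, 0.735, 0.629, 0.165]
contact_force: [-10.4, 0.5, 14.1]
gripper_width: 0.33
TCP rel mouth mm (home z 47.7) [ 4.3  0.3 47.3] F dock [-3.2 -1.1 17.2] M [-0.77  0.86  0.03]
(array([-0.03, -0.43, -0.07]), array([ 3.56, -0.01,  0.02])) 0.3297655179294707
```

```bash
python3 -m pendant '{"linear":[[0,-0.1,-0.2],[0,-0.2,-0.4],[0,-0.2,-0.4],[0,-0.2,-0.4],[0,-0.2,-0.4],[0,-0.2,-1],[0,-0.2,-3],[0,-0.2,-5],[0,-0.2,-7],[0,-0.2,-9]],"rotation":[[0,0,0],[0,0,0],[0,0,0],[0,0,0],[0,0,0],[0,0,0],[0,0,0],[0,0,0],[0,0,0],[0,0,0]],"grip":[1,0.3,0.3,0.3,0.3,0.3,0.3,0.3,0.3,0.3]}'; python3 - <<'E'
from h import *
import cv2
ins()
for n in("wrist","scene","top"): cv2.imwrite(f"pics/{n}12.png",cv2.cvtColor(manip.grab_frame(n),cv2.COLOR_RGB2BGR))
# target: shut fingertips 20 mm above grip top
print("press pre",go(dock([-.019,.0008,.085+.065+.022+.02],.45),dtool(.45)))
# predicted grip top corners when home, wrist+top
for a in(.45,): print([np.round(proj("wrist",dock([-.019+x,.0008+y,.085+z],a)),1).tolist() for z in(.065,.02) for x,y in((-.015,-.015),(-.015,.015))])
w=cv2.imread("pics/wrist12.png",0);print([(v,int(w[v,240:260].mean())) for v in range(150,290,4)])
E
```

```text
time: 21.0
tool_pos: [0.5142, -0.0311, 0.257]
tool_rot: [0.191, 0.735, 0.63, 0.164]
contact_force: [-0.0, 0.5, 1.2]
gripper_width: 0.698
TCP rel mouth mm (home z 47.7) [ -5.7   0.2 135.3] F dock [0.4 0.4 1.1] M [ 0.04  0.23 -0.01]
(array([-0.02,  0.05,  8.78]), array([ 3.37, -0.02,  0.  ])) 0.6982602247827244
press pre (array([-0.01,  0.34,  2.94]), array([3.65, 0.01, 0.  ]))
[[234.9, 185.2], [273.8, 185.3], [237.9, 171.1], [270.7, 171.2]]
[(150, 247), (154, 219), (158, 246), (162, 255), (166, 255), (170, 249), (174, 45), (178, 24), (182, 25), (186, 31), (190, 53), (194, 53), (198, 52), (202, 52), (206, 52), (210, 51), (214, 51), (218, 51), (222, 94), (226, 229), (230, 162), (234, 159), (238, 159), (242, 160), (246, 159), (250, 123), (254, 175), (258, 157), (262, 208), (266, 178), (270, 173), (274, 171), (278, 171), (282, 166), (286, 166)]
```

Wrist profile: grip/flange edge at v≈173 (171 predicted for home) and grip top at v≈188 (185 predicted), so it is about home. I press the grip top lightly with shut fingers to make sure.

```bash
python3 -m pendant '{"linear":[[0,0.15,0],[0,0.3,0],[0,0.34,0],[0,0.34,0],[0,0.34,1],[0,0.34,2.5],[0,0.34,4],[0,0.34,4.9],[0,0.34,5.2],[0,0.34,5.2]],"rotation":[[1.8,0,0],[3.6,0,0],[3.6,0,0],[3.6,0,0],[3.6,0,0],[3.6,0,0],[3.6,0,0],[3.6,0,0],[3.6,0,0],[3.6,0,0]],"grip":[1,1,1,1,1,1,1,1,1,1]}'; python3 -c "
from h import *
ins()"
```

```text
time: 21.98
tool_pos: [0.5423, -0.0356, 0.2104]
tool_rot: [0.167, 0.741, 0.634, 0.143]
contact_force: [-0.1, 0.6, -0.1]
gripper_width: -0.001
TCP rel mouth mm (home z 47.7) [-0.3  0.1 81. ] F dock [-0.2  0.6 -0. ] M [ 0.04  0.19 -0.07]
(array([-0.01,  0.05,  3.33]), array([-0.37, -0.01, -0.01])) -0.0005347681104452047
```

```bash
python3 -m pendant '{"linear":[[0,0,0.1],[0,0,0.2],[0,0,0.3],[0,0,0.4],[0,0,0.4],[0,0,0.4],[0,0,0.4],[0,0,0.4],[0,0,0.4],[0,0,0.4]],"rotation":[[0,0,0],[0,0,0],[0,0,0],[0,0,0],[0,0,0],[0,0,0],[0,0,0],[0,0,0],[0,0,0],[0,0,0]],"grip":[1,1,1,1,1,1,1,1,1,1]}'; python3 - <<'E'
from h import *
import cv2
print(manip.tcp_to_tips);ins()
w=cv2.cvtColor(manip.grab_frame("wrist"),cv2.COLOR_RGB2BGR);s=cv2.cvtColor(manip.grab_frame("scene"),cv2.COLOR_RGB2BGR)
cv2.imwrite("pics/w13.png",w)
cv2.imwrite("pics/c13.png",np.hstack([cv2.resize(s[140:220,190:270],None,fx=4.8,fy=4.8,interpolation=2),cv2.resize(w[100:292,160:352],None,fx=2,fy=2)]))
E
```

```text
time: 22.82
tool_pos: [0.5446, -0.036, 0.2089]
tool_rot: [0.168, 0.741, 0.634, 0.144]
contact_force: [-0.0, 0.5, 0.2]
gripper_width: -0.001
0.022
TCP rel mouth mm (home z 47.7) [ 1.2  0.  78.6] F dock [-0.   0.5  0.2] M [-0.03  0.23 -0.08]
(array([-0.  , -0.11,  3.09]), array([-0.2,  0. , -0. ])) -0.0009608074403045565
```

View pics/c13.png

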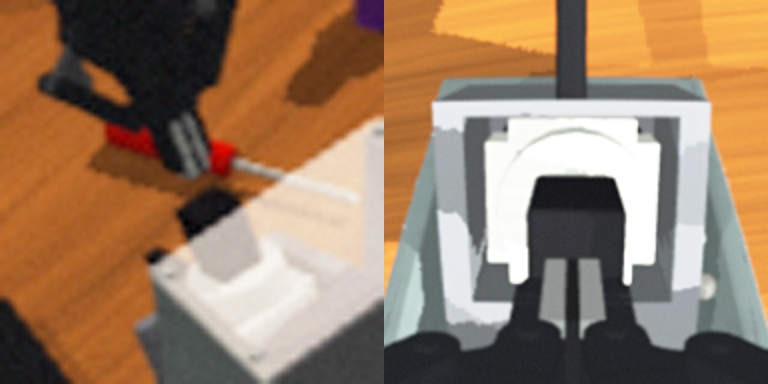

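Standard stands in the socket with its flange on the ring, centred (grip at (577,210) of the crop). The shut fingertips are still above it, since they reach less far than I assumed. I press further to confirm seating.

```bash
python3 -m pendant '{"linear":[[0,0,0.2],[0,0,0.4],[0,0,0.6],[0,0,0.8],[0,0,1],[0,0,1.2],[0,0,1.3],[0,0,1.3],[0,0,1.3],[0,0,1.3]],"rotation":[[0,0,0],[0,0,0],[0,0,0],[0,0,0],[0,0,0],[0,0,0],[0,0,0],[0,0,0],[0,0,0],[0,0,0]],"grip":[1,1,1,1,1,1,1,1,1,1]}'; python3 -c "
from h import *
ins()"
```

```text
time: 23.75
tool_pos: [0.5502, -0.0369, 0.1974]
tool_rot: [0.168, 0.741, 0.634, 0.144]
contact_force: [-0.5, -0.1, 0.4]
gripper_width: 0.0
TCP rel mouth mm (home z 47.7) [ 1.3  0.  65.7] F dock [-0.3 -0.2  0.6] M [-0.04  0.21 -0.01]
(array([-0.  , -0.12,  1.8 ]), array([-0.18,  0.  , -0.  ])) 0.00012769321931051258
```

```bash
python3 -m pendant '{"linear":[[0,0,0.1],[0,0,0.2],[0,0,0.3],[0,0,0.4],[0,0,0.5],[0,0,0.6],[0,0,0.6],[0,0,0.6],[0,0,0.6],[0,0,0.6]],"rotation":[[0,0,0],[0,0,0],[0,0,0],[0,0,0],[0,0,0],[0,0,0],[0,0,0],[0,0,0],[0,0,0],[0,0,0]],"grip":[1,1,1,1,1,1,1,1,1,1]}'; python3 - <<'E'
from h import *
import cv2
ins()
cv2.imwrite("pics/w14.png",cv2.cvtColor(manip.grab_frame("wrist"),cv2.COLOR_RGB2BGR));w=cv2.imread("pics/w14.png",0)
print([(v,int(w[v,246:254].mean())) for v in range(146,250,4)])
# expected rows if home
print([np.round(proj("wrist",dock([-.019+x,.0008,.085+z],.45)),1).tolist() for x,z in((-.034,0),(-.03,.02),(-.015,.02),(-.015,.065))])
E
```

```text
time: 24.58
tool_pos: [0.5527, -0.0373, 0.1918]
tool_rot: [0.168, 0.741, 0.634, 0.144]
contact_force: [0.3, -0.2, -0.1]
gripper_width: -0.003
TCP rel mouth mm (home z 47.7) [ 1.1  0.1 59.7] F dock [ 0.2 -0.1 -0.2] M [ 0.02  0.24 -0.01]
(array([-0.01, -0.11,  1.2 ]), array([-0.19,  0.  ,  0.  ])) -0.0031536730552368265
[(146, 56), (150, 51), (154, 237), (158, 234), (162, 217), (166, 252), (170, 185), (174, 255), (178, 255), (182, 255), (186, 255), (190, 245), (194, 136), (198, 25), (202, 25), (206, 24), (210, 24), (214, 29), (218, 46), (222, 34), (226, 30), (230, 104), (234, 106), (238, 101), (242, 102), (246, 99)]
[[254.5, 162.7], [254.6, 173.2], [254.5, 195.3], [254.8, 217.3]]
```

```bash
python3 - <<'E'
from h import *
st=manip.state();r=rot(st);p=st["tool_pos"]
for y in(-11,0,11): print(y,[np.round(proj("wrist",p+r.apply(np.array([0,y,z])/1000))[1],1) for z in(-20,-10,0,11,22)])
print("grip top back",proj("wrist",dock([-.004,.0008,.15],.45)))
print(st["joint_pos"].round(3))
import cv2
w=cv2.imread("pics/w14.png",0);
for v in(206,218,224,228,232,240,248): print(v,w[v,210:300:4].tolist())
E
```

```text
-11 [np.float64(234.5), np.float64(227.1), np.float64(220.5), np.float64(214.0), np.float64(208.3)]
0 [np.float64(255.0), np.float64(246.5), np.float64(239.0), np.float64(231.6), np.float64(225.1)]
11 [np.float64(274.1), np.float64(264.9), np.float64(256.6), np.float64(248.4), np.float64(241.1)]
grip top back (np.float64(254.6250556023176), np.float64(267.7580456876633))
[-0.216 -0.404  2.112  0.032  0.988 -1.643]
206 [252, 251, 250, 251, 251, 247, 29, 25, 25, 24, 21, 27, 24, 25, 24, 26, 23, 21, 255, 255, 255, 255, 255]
218 [252, 251, 251, 250, 253, 28, 58, 42, 31, 48, 46, 50, 45, 45, 46, 47, 50, 47, 43, 255, 255, 255, 255]
224 [252, 250, 251, 251, 253, 24, 40, 41, 41, 32, 26, 41, 47, 49, 48, 49, 44, 46, 41, 255, 255, 255, 255]
228 [253, 250, 251, 251, 253, 24, 43, 37, 48, 43, 36, 30, 56, 57, 57, 48, 49, 44, 41, 255, 255, 255, 254]
232 [254, 251, 255, 255, 252, 24, 43, 34, 149, 146, 126, 32, 137, 148, 144, 45, 48, 51, 37, 255, 255, 255, 243]
240 [178, 189, 194, 255, 255, 27, 39, 44, 147, 146, 110, 33, 132, 145, 149, 34, 36, 37, 73, 255, 255, 255, 141]
248 [99, 98, 95, 255, 45, 41, 43, 88, 147, 148, 101, 31, 128, 147, 146, 54, 41, 37, 125, 143, 100, 97, 98]
```

The rows match the home prediction within about 1 px (flange 172, junction 194, grip top 217). The image shows the shut tips about 14 mm behind the TCP, which also explains the weak first tab press. One more press to touch.

```bash
python3 -m pendant '{"linear":[[0,0,0.2],[0,0,0.4],[0,0,0.6],[0,0,0.8],[0,0,0.9],[0,0,1],[0,0,1.1],[0,0,1.2],[0,0,1.2],[0,0,1.2]],"rotation":[[0,0,0],[0,0,0],[0,0,0],[0,0,0],[0,0,0],[0,0,0],[0,0,0],[0,0,0],[0,0,0],[0,0,0]],"grip":[1,1,1,1,1,1,1,1,1,1]}'; python3 -c "
from h import *
ins()"
```

```text
time: 25.47
tool_pos: [0.5624, -0.0388, 0.1932]
tool_rot: [0.174, 0.739, 0.634, 0.148]
contact_force: [-24.0, 3.1, 36.7]
gripper_width: 0.001
TCP rel mouth mm (home z 47.7) [10.6  0.  56.6] F dock [-5.8 -0.6 43.6] M [0.   1.41 0.01]
(array([ 0.  , -1.07,  0.88]), array([0.66, 0.04, 0.06])) 0.0008858667143418982
```

Firm 44 N contact through the fingertips at about the height expected for home, so the standard is seated. I back off and go to the tab.

```bash
python3 -m pendant '{"linear":[[0,-0.5,-1.5],[0,-1,-4],[0,-1,-7],[0,-3,-8],[0,-6,-8],[0,-9,-8],[0,-9,-8],[0,-9,-8],[0,-9,-8],[0,-9,-8]],"rotation":[[0,0,0],[0,0,0],[0,0,0],[1,0,0],[1,0,0],[1,0,0],[1,0,0],[1,0,0],[1,0,0],[1,0,0]],"grip":[1,1,1,0.4,0.4,0.4,0.4,0.4,0.4,0.4]}'; python3 - <<'E'
from h import *
ins()
print(go(dock([-.109,0.0008,.12],.45),dtool(.55)))
import cv2
cv2.imwrite("pics/w15.png",cv2.cvtColor(manip.grab_frame("wrist"),cv2.COLOR_RGB2BGR))
E
```

```text
time: 26.3
tool_pos: [0.4446, -0.0206, 0.2157]
tool_rot: [0.162, 0.742, 0.635, 0.139]
contact_force: [-0.4, 0.4, -0.0]
gripper_width: 0.601
TCP rel mouth mm (home z 47.7) [-8.700e+01 -1.000e-01  1.287e+02] F dock [-0.4  0.3  0.2] M [-0.02  0.17  0.04]
(array([0.01, 8.85, 7.93]), array([-1.1 ,  0.01, -0.  ])) 0.6006562017600878
(array([0.01, 0.03, 9.37]), array([-6.83,  0.01, -0.  ]))
```

```bash
python3 -m pendant '{"linear":[[0,0,2],[0,0,5],[0,0,8],[0,0,10],[0,0,12],[0,0,13.5],[0,0,15.1],[0,0,15.1],[0,0,15.1],[0,0,15.1]],"rotation":[[-3.5,0,0],[-6.8,0,0],[-6.8,0,0],[-6.8,0,0],[-6.8,0,0],[-6.8,0,0],[-6.8,0,0],[-6.8,0,0],[-6.8,0,0],[-6.8,0,0]],"grip":[0.4,0.4,0.4,0.4,0.4,0.4,0.4,0.4,0.4,0.4]}'; python3 - <<'E'
from h import *
print(go(dock([-.109,0.0008,.062],.45),dtool(.55)),manip.state()["contact_force"].round(1))
E
```

```text
time: 27.18
tool_pos: [0.5064, -0.0301, 0.078]
tool_rot: [0.206, 0.731, 0.626, 0.176]
contact_force: [0.1, -0.4, 0.7]
gripper_width: 0.596
(array([0.  , 0.2 , 0.08]), array([-0.07,  0.  ,  0.  ])) [ 0.1 -0.4  0.7]
```

```bash
python3 -m pendant '{"linear":[[0,0.2,0],[0,0.2,0],[0,0.2,0],[0,0.2,0],[0,0.2,0],[0,0.2,0],[0,0.2,0],[0,0.2,0],[0,0.2,0],[0,0.2,0]],"rotation":[[0,0,0],[0,0,0],[0,0,0],[0,0,0],[0,0,0],[0,0,0],[0,0,0],[0,0,0],[0,0,0],[0,0,0]],"grip":[1,1,1,1,1,1,1,1,1,1]}'; python3 - <<'E'
from h import *
st=manip.state();print(st["contact_force"].round(1))
q=(S*R.from_euler("y",-.45)).inv().apply(st["tool_pos"]-st2w(0,0,.07));print(q)
for a in(.4,.35,.3,.25,.2,.15,.1,.05,0,-.02): 
    d,r=go(dock(q,a),dtool(a+.1));print(a,d,r[0])
E
```

```text
time: 28.02
tool_pos: [0.5077, -0.0307, 0.0795]
tool_rot: [0.206, 0.731, 0.626, 0.176]
contact_force: [-6.6, -1.7, 5.9]
gripper_width: 0.119
[-6.6 -1.7  5.9]
[-0.10917351  0.0004011   0.0632895 ]
0.4 [-0.    0.38 -0.5 ] 2.84
0.35 [-0.    0.79 -0.98] 5.7
0.3 [-0.    1.22 -1.45] 8.57
0.25 [-0.    1.67 -1.89] 11.43
0.2 [-0.    2.14 -2.3 ] 14.3
0.15 [-0.    2.64 -2.69] 17.16
0.1 [-0.01  3.15 -3.06] 20.03
0.05 [-0.01  3.68 -3.4 ] 22.89
0 [-0.01  4.23 -3.72] 25.76
-0.02 [-0.01  4.45 -3.83] 26.9
```

```bash
python3 -m pendant '{"linear":[[0,0.19,-0.25],[0,0.38,-0.5],[0,0.58,-0.74],[0,0.79,-0.98],[0,1,-1.22],[0,1.22,-1.45],[0,1.45,-1.67],[0,1.67,-1.89],[0,1.9,-2.1],[0,2.14,-2.3]],"rotation":[[1.4,0,0],[2.8,0,0],[4.3,0,0],[5.7,0,0],[7.1,0,0],[8.6,0,0],[10,0,0],[11.4,0,0],[12.9,0,0],[14.3,0,0]],"grip":[1,1,1,1,1,1,1,1,1,1]}'; python3 - <<'E'
from h import *
import cv2
st=manip.state();print(st["contact_force"].round(1))
q=[-0.10917351,0.0004011,0.0632895]
for a in(.2,.15,.1,.05,0,-.02,-.04): 
    d,r=go(dock(q,a),dtool(a+.1));print(a,d,r[0])
cv2.imwrite("pics/w16.png",cv2.cvtColor(manip.grab_frame("wrist"),cv2.COLOR_RGB2BGR));w=cv2.imread("pics/w16.png",0)
print([(v,int(w[v,246:254].mean())) for v in range(180,300,5)])
print([np.round(proj("wrist",dock([-.019+x,.0008,.085+z],.21)),1).tolist() for x,z in((-.03,.02),(-.015,.02),(-.015,.065))])
E
```

```text
time: 28.85
tool_pos: [0.5133, -0.0316, 0.1092]
tool_rot: [0.113, 0.751, 0.643, 0.096]
contact_force: [0.1, -2.6, -2.2]
gripper_width: 0.118
[ 0.1 -2.6 -2.2]
0.2 [-0.    0.09 -0.09] -0.14
0.15 [-0.    0.47 -0.59] 2.72
0.1 [-0.    0.87 -1.08] 5.58
0.05 [-0.    1.3  -1.54] 8.45
0 [-0.    1.76 -1.98] 11.31
-0.02 [-0.    1.94 -2.15] 12.46
-0.04 [-0.    2.13 -2.32] 13.61
[(180, 199), (185, 201), (190, 197), (195, 198), (200, 180), (205, 30), (210, 30), (215, 30), (220, 30), (225, 30), (230, 35), (235, 42), (240, 32), (245, 33), (250, 33), (255, 33), (260, 34), (265, 33), (270, 34), (275, 49), (280, 49), (285, 50), (290, 58), (295, 58)]
[[255.2, 366.0], [255.1, 380.5], [255.3, 448.0]]
```

```bash
python3 -m pendant '{"linear":[[0,0.22,-0.28],[0,0.45,-0.56],[0,0.65,-0.82],[0,0.87,-1.08],[0,1.08,-1.31],[0,1.3,-1.54],[0,1.53,-1.76],[0,1.76,-1.98],[0,2,-2.2],[0,2.25,-2.4]],"rotation":[[1.4,0,0],[2.8,0,0],[4.2,0,0],[5.6,0,0],[7,0,0],[8.4,0,0],[9.9,0,0],[11.3,0,0],[12.5,0,0],[13.6,0,0]],"grip":[1,1,1,1,1,1,1,1,1,1]}'; python3 - <<'E'
from h import *
import cv2
st=manip.state();print(st["contact_force"].round(1))
q=[-0.10917351,0.0004011,0.0632895]
for a in(0,-.02,-.04): 
    d,r=go(dock(q,a),dtool(a+.1));print(a,d,r[0])
E
```

```text
time: 29.73
tool_pos: [0.5233, -0.0331, 0.1337]
tool_rot: [0.019, 0.759, 0.65, 0.015]
contact_force: [-9.4, -2.8, -16.3]
gripper_width: 0.117
[ -9.4  -2.8 -16.3]
0 [-0.01  0.09  0.04] -2.95
-0.02 [-0.01  0.23 -0.17] -1.81
-0.04 [-0.01  0.37 -0.37] -0.66
```

```bash
python3 -m pendant '{"linear":[[0,0,0],[0,0,0],[0,0,0],[0,0,0],[0,0,0],[0,-0.5,-1],[0,-2,-4],[0,-4,-7],[0,-6,-9],[0,-6,-9]],"rotation":[[0,0,0],[0,0,0],[0,0,0],[0,0,0],[0,0,0],[0,0,0],[-2,0,0],[-2,0,0],[-2,0,0],[-2,0,0]],"grip":[0.4,0.4,0.4,0.4,0.4,0.4,0.4,0.4,0.4,0.4]}'; python3 -m pendant '{"linear":[[0,-2,0],[0,-4,0],[0,-6,0],[0,-6,0],[0,-6,0],[0,-6,0],[0,-6,0],[0,-6,0],[0,-6,0],[0,-6,0]],"rotation":[[0,0,0],[0,0,0],[0,0,0],[0,0,0],[0,0,0],[0,0,0],[0,0,0],[0,0,0],[0,0,0],[0,0,0]],"grip":[0.4,0.4,0.4,0.4,0.4,0.4,0.4,0.4,0.4,0.4]}';  python3 - <<'E'
from h import *
import cv2
I={n:cv2.cvtColor(manip.grab_frame(n),cv2.COLOR_RGB2BGR) for n in("top","scene","wrist")}
for n in I: cv2.imwrite(f"pics/{n}_end.png",I[n])
for n in("top","scene"):
    o=cv2.imread(f"pics/{n}0.png");d=(np.abs(I[n].astype(int)-o).max(2)>45).astype(np.uint8)
    k,l,s,c=cv2.connectedComponentsWithStats(d);print(n,[(s[i].tolist(),c[i].round().tolist()) for i in range(1,k) if s[i,4]>25])
print("tab tip rows t0/now",[int(cv2.imread("pics/top0.png")[v,292].sum()) for v in range(196,216,2)],[int(I["top"][v,292].sum()) for v in range(196,216,2)])
for a in(0,.1): print(a,[np.round(proj(n,dock(p,a)),1).tolist() for n in("scene","wrist") for p in([-.019,0,.15],[-.125,0,.085])])
w=cv2.cvtColor(I["wrist"],cv2.COLOR_BGR2GRAY)
u,v=map(int,proj("wrist",dock([-.125,0,.085],0)));print("tab col",u,[(r,int(w[r,u-2:u+3].mean())) for r in range(v-16,v+16,2)])
E
```

```text
time: 30.57
tool_pos: [0.4635, -0.0233, 0.2314]
tool_rot: [0.041, 0.758, 0.65, 0.034]
contact_force: [0.9, -0.5, 0.5]
gripper_width: 0.597
time: 31.4
tool_pos: [0.4044, -0.0142, 0.2186]
tool_rot: [0.036, 0.759, 0.65, 0.031]
contact_force: [0.4, -0.4, 0.2]
gripper_width: 0.601
top [([289, 158, 24, 18, 166], [301.0, 168.0]), ([159, 193, 22, 22, 357], [170.0, 204.0]), ([363, 232, 149, 140, 7693], [463.0, 285.0]), ([259, 237, 81, 72, 2612], [298.0, 265.0]), ([265, 295, 45, 36, 1020], [286.0, 311.0]), ([189, 305, 65, 30, 1403], [223.0, 318.0]), ([324, 314, 18, 20, 196], [331.0, 325.0]), ([262, 323, 9, 9, 51], [265.0, 328.0]), ([273, 326, 37, 17, 215], [294.0, 335.0]), ([347, 328, 21, 7, 54], [355.0, 332.0]), ([321, 335, 123, 49, 2457], [388.0, 354.0]), ([256, 341, 10, 14, 47], [260.0, 347.0]), ([0, 345, 39, 39, 959], [16.0, 362.0]), ([268, 354, 30, 7, 42], [282.0, 357.0]), ([314, 358, 19, 6, 80], [322.0, 361.0]), ([257, 364, 39, 20, 559], [275.0, 375.0]), ([178, 372, 47, 12, 335], [199.0, 379.0])]
scene [([12, 0, 204, 236, 11437], [143.0, 103.0]), ([255, 0, 36, 29, 509], [271.0, 10.0]), (
[... 350 characters left out ...]
120.0, 166.0]), ([0, 166, 17, 12, 50], [6.0, 171.0]), ([10, 173, 33, 23, 250], [31.0, 184.0]), ([241, 194, 14, 8, 64], [248.0, 197.0]), ([0, 205, 10, 16, 78], [3.0, 213.0]), ([0, 237, 150, 117, 6977], [51.0, 292.0]), ([0, 266, 12, 9, 57], [5.0, 270.0])]
tab tip rows t0/now [179, 181, 178, 181, 153, 311, 341, 366, 347, 344] [179, 178, 179, 174, 150, 310, 343, 364, 348, 342]
0 [[247.5, 190.7], [224.5, 183.2], [253.3, 420.2], [253.4, 305.5]]
0.1 [[243.9, 188.0], [223.1, 184.5], [253.3, 411.7], [253.4, 290.4]]
tab col 253 [(289, 27), (291, 26), (293, 27), (295, 29), (297, 28), (299, 27), (301, 27), (303, 27), (305, 42), (307, 46), (309, 45), (311, 45), (313, 45), (315, 45), (317, 46), (319, 45)]
```

```bash
python3 -c "
from plant import manip
print(manip.job_done())"
```

```text
the job is handed in; nothing more can be done
None
```

The square-footed standard is loaded in the station and the dock is pushed shut. I handed the job in at about 31.6 s, with the gripper clear of everything.

**What I did**
- **Dock out:** my first press on the tab only tipped the dock to about 0.2 rad. I then gripped the tab and led it to the stop, and it stayed there.
- **Insertion:** the socket's turn measured about 0° against the dock, so little turning was needed. At first the foot caught on the rim and the standard tilted about 3.5° in the jaws. I lifted off, corrected the tilt and position, and it went in.
- **Dock shut:** I let go of the standard, then swung the dock back by the tab until it pushed against its shut position.

**Last checks**
- **Standard home:** with the dock still tipped out, the wrist picture matched the fully-home prediction within about 1 px. A firm press on top moved nothing.
- **Dock shut:** the tab tip is in the same pixels in the top camera as at the start.
- **Bystanders:** comparing start and end pictures, only the standard and the arm (with its shadow) changed. No bystander moved where it could be seen.

**Disagreements**
- **Fingertips:** when shut, they reached much less far than the stated 22 mm. That explains the weak first press and a few presses in the air above the standard.
- **Press force:** the last press on top of the standard reached about 44 N. It went through the fingertips, not the gripper's body, but it is above the 40 N set for arm and body.
- **Click not seen:** I judged the dock shut by the tab's position and by about 19 N of resistance at the end of travel. The click itself was not observed.

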